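Load the test stand and hold its index plunger back

ROBOT

A 6-joint arm with a two-finger parallel gripper is mounted at the origin on the work surface. World frame = base frame: x ahead of the robot, y to its left, z up, the work surface at z = 0. Lengths are in m, angles in degrees, forces in N, time in s.
With the tool pointing down it reaches from about 0.325 to 0.85 m from the base axis. Payload 15.5 kg.
Tool frame: the origin (TCP) lies at the very end of the fingers, on their centre line; the grasp point (between the pads) lies arm.grip_depth behind it (arm.grip_depth is the distance from the TCP to the grasp point, in m); z points along the fingers, y is the line along which they close (so a half turn about z gives the same grasp; the last joint's range is limited). The gripper opens to 91 mm and grips with 3 to 60 N. Pads are 32 mm wide; open, the fingers measure 118 mm over their backs; the gripper's body (76 mm by 178 mm) begins 60 mm behind the grasp point.
Start: joints at [-75.888, 28.281, 77.091, -0, 74.628, -5.472], TCP at [0.209, -0.589, 0.214] pointing down, gripper open.
Joint ranges: [-166.48, 166.48], [-47.26, 123.95], [12.59, 153.08], [-70.14, 250.14], [6.76, 159.57], [-176.63, 176.63]. Speed limits (degrees/s): [108.29, 108.29, 147.25, 172.46, 172.46, 172.46].

INTERFACE

Orientations are given as a 3x3 rotation matrix whose columns are the frame's x, y, z axes.
In Python, from rig import arm gives the robot as it stands. Calls block until the motion is done:
- arm.move_to(position, orientation): joint-space move of the TCP to a pose.
- arm.move_l(position, orientation=None, feed=0.15): straight line of the TCP; orientation=None keeps the orientation; feed is the mean speed in m/s.
- arm.move_joints(angles): joint-space move.
- arm.grip(opening): finger opening in m; the grip force is fixed at half the most; returns when the fingers have stopped.
- arm.sleep(seconds).
- arm.solve_ik(position, orientation): joint angles nearest the present ones, or None.
- arm.snapshot(name): name is "side" or "top"; returns the picture (384x512x3 uint8, red, green, blue); there is no depth.
- arm.get_calibration(name): a dict with "intrinsics" (3x3 intrinsics, pixels), "cam_to_world" (4x4, takes a point from camera to world coordinates). Camera axes: x right, y down, z forward; pixel columns grow to the right and rows downward; lengths in m; the calibration is good to about 2 mm. A picture is of the moment at which its call begins. get_calibration takes no time and is no camera call.
A pose or a line that the arm cannot do raises arm.Unreachable and nothing moves.
- arm.sign_off(): hands the job in; it is judged then, once.
Readings, each from a call of its own:
- arm.current_t(): time.
- arm.current_joint_positions(): joint angles.
- arm.current_dq(): joint speeds.
- arm.current_tau(): joint torques, N m.
- arm.current_ee_pos(): TCP position.
- arm.current_tool_rot(): TCP orientation.
- arm.current_force(): force on the tool from outside, world axes, zero at the start.
- arm.current_torque(): the same for the moment, N m.
- arm.current_width(): finger opening in m.
- arm.current_grasp_force(): force on a finger pad.
Only numpy, scipy, OpenCV 4.12 (cv2) and the standard library are available. Lean on these libraries where they do the work, as an engineer would, in place of code of your own. Each camera call takes 0.05 s, during which the arm holds its last target. There are 200 camera calls.

TASK

Take the test plate out of the sloping wooden holder, stand it upright on its long edge, fully home, in the free slot of the swivel test stand, roughly centred along the slot, and let go of it. Then take the stand's index plunger, pull it fully back so that its pin is clear of the turntable's hole, and finish still holding it back against its spring. Leave the two plates already in the rack and everything else on the bench where they are.

Things in the scene. Friction and masses are not known exactly. Their poses are not given: they have to be found in the camera images.
- plate: aluminium test plate to load: 8 mm thick (its x), 90 long (its y), 70 high (its z), a round disc mark on each face. Origin: middle of its bottom long edge face, at mid-thickness. It starts in the wooden sloping holder, standing on that edge, its top leaning 30 degrees from vertical. Mass 0.1 to 0.2 kg
- easel: fixed wooden sloping holder, 110 mm wide (its y); origin: middle of its underside. The plate's bottom edge starts 20 mm along +x, 35 mm up; the plate's top leans to the holder's -x. Measured up the plate, the back board covers its lower face to 30 mm, the front lip its upper face to 12 mm; the top 40 mm is free on both faces. Draw the plate out along its own z
- stand: fixed swivel stand: grey base 150 (x) x 210 (y) x 15 mm, steel turntable 170 mm across, top at 60 mm height, locked. Origin: on the work surface on the turntable's axis. On top, three slots along its x at y = -48, 0, +48 mm, each 13 wide, 96 long, 28 deep, between grey ribs 6 mm wide, tops at 88 mm height. Two slots are filled, one is free
- liner: thin black rubber strip, 92 x 11 x 2 mm, fixed on the floor of the one free slot; it marks that slot. Origin: the middle of its underside (60 mm above the work surface); x runs along the slot, y across it. A plate fully home stands on its top face, 2 mm above this origin
- plate_a: a like plate already standing in another slot, 8 x 90 x 70 mm, its x across the slot, its top 130 mm above the work surface; origin in the middle of its bottom edge face; leave it there
- plate_b: a second such plate in the remaining slot; leave it there
- plunger_grip (a point): middle of the level index plunger's neck, 48 mm above the surface, 129 mm from the stand's origin on its -y side; moves with the plunger. Pull straight out along this point's -y. Its x is level, across the neck. Dark neck 16 mm dia, 34 long; at the outer end a black head 32 mm dia, 10 thick, to hook behind; at the inner end a grey bracket 36 wide, 65 high. The base (15 high) begins 14 mm inward
- plunger (a joint): travel of the plunger in m: 0 = pin seated in the turntable's hole, 0.018 = fully back against its stop. A spring returns it: about 7 N at 0 rising to about 13 N at the stop; released, it snaps home
- spool: steel wire spool standing on end, 48 mm diameter, 46 high (mm); a bystander, leave it alone
- guard: aluminium bell guard, a dome 120 mm across, 46 high, lying mouth down (mm); a bystander, leave it alone
- meter: yellow multimeter lying flat, 150 x 78 x 42 (mm); a bystander, leave it alone
- driver: screwdriver lying flat, about 170 long (mm); a bystander, leave it alone
- weight: brass test weight, cylinder 42 mm diameter, 62 high (mm); a bystander, leave it alone
- pliers: pliers with red handles lying flat, about 140 long (mm); a bystander, leave it alone
There are look-alikes about, which are no part of the job. Leave any blue or yellow look-alike of the plate alone.

How it is judged:
By the outcome, as a careful person would: the job done as asked, in the order asked, and still so for the second after the job is handed in, while the arm keeps its last pose, push and grip.
It also fails if it takes over 54 s, if anything falls off the work surface, if the arm or the gripper's body presses on something with over 40 N, if the wrist force passes 120 N, or if a joint passes its speed limit or range.

## Working session

There is one attempt and no reset: what is moved stays moved. The work goes in short steps, each a Python script; the robot and the scene stay as the last script left them, time stands still between calls to the robot, and variables do not carry over. Pictures are saved under pics/ and viewed, at most 10 in all, crops included, and the job is handed in when it is done.

```bash
mkdir -p pics; ls; python3 - <<'E'
from rig import arm
import cv2,numpy as np
for n in("side","top"):
    im=arm.snapshot(n); cv2.imwrite(f"pics/{n}0.png",im[:,:,::-1]); 
    c=arm.get_calibration(n); print(n,np.round(c["intrinsics"],1).tolist(),np.round(c["cam_to_world"],4).tolist())
print(arm.grip_depth,arm.current_t(),np.round(arm.current_tool_rot(),3).tolist())
E
```

```text
pics
side [[469.5, 0.0, 248.5], [0.0, 469.5, 192.8], [0.0, 0.0, 1.0]] [[-0.8646, -0.3698, 0.3401, 0.0579], [-0.5024, 0.6432, -0.5778, 0.7779], [-0.0051, -0.6704, -0.7419, 1.081], [0.0, 0.0, 0.0, 1.0]]
top [[408.4, 0.0, 256.6], [0.0, 408.4, 195.1], [0.0, 0.0, 1.0]] [[-0.0018, -0.982, 0.189, 0.3148], [-0.9998, -0.0018, -0.0187, -0.0059], [0.0187, -0.189, -0.9818, 1.1208], [0.0, 0.0, 0.0, 1.0]]
0.0188 0.1 [[0.942, 0.335, -0.0], [0.335, -0.942, 0.001], [0.0, -0.001, -1.0]]
```

View pics/side0.png

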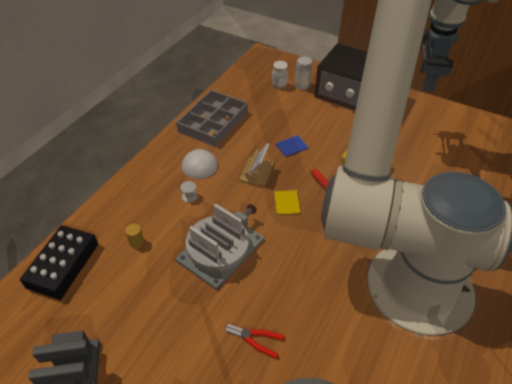

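View pics/top0.png

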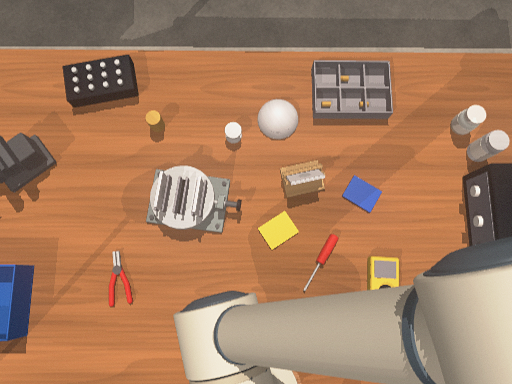

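The side view shows the stand at (220,245), the plunger head at (250,210) and the holder with the plate at (260,165). The top view shows the stand at (185,197), the plunger at (237,206) and the holder at (302,178). The blue and yellow flat plates are look-alikes. The grey plate in the wooden holder is the one meant. I'll enlarge both views to confirm.

```bash
python3 - <<'E'
import cv2,numpy as np
def crop(n,x0,y0,x1,y1,s,o):
    im=cv2.imread(f"pics/{n}0.png")[y0:y1,x0:x1]
    im=cv2.resize(im,None,fx=s,fy=s,interpolation=cv2.INTER_CUBIC)
    for x in range((x0//10+1)*10,x1,10): cv2.line(im,((x-x0)*s,0),((x-x0)*s,8 if x%50 else 20),(0,255,0),1)
    for y in range((y0//10+1)*10,y1,10): cv2.line(im,(0,(y-y0)*s),(8 if y%50 else 20,(y-y0)*s),(0,255,0),1)
    cv2.imwrite(o,im)
crop("top",140,150,340,245,4,"pics/tc.png")
crop("side",165,140,295,290,4,"pics/sc.png")
E
```

```text
(no output)
```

View pics/tc.png

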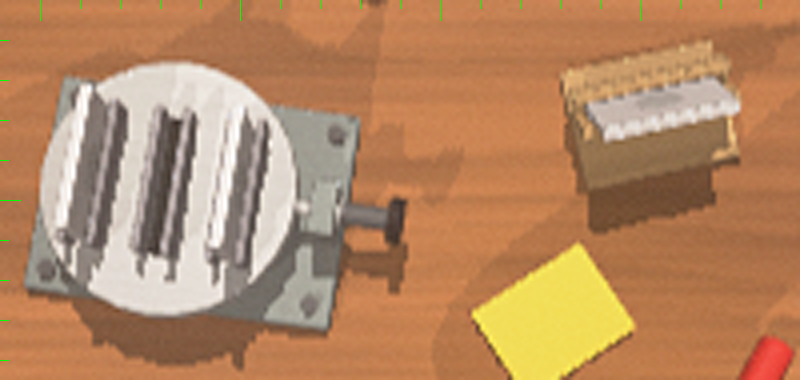

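View pics/sc.png

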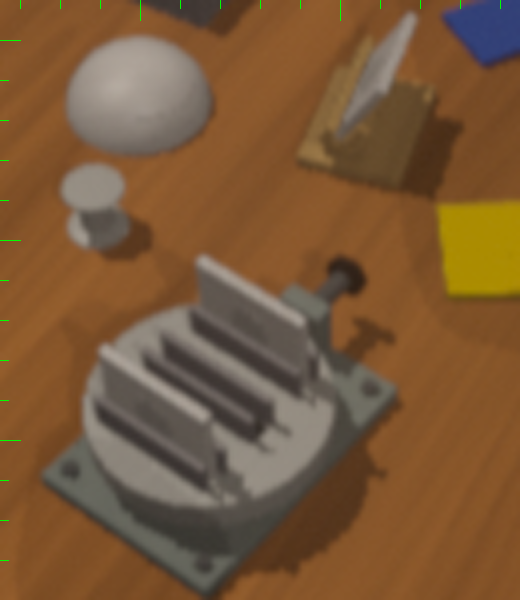

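The crops confirm it. The grey plate in the wooden holder has its top edge at about (290-325,176-184) in the top view, leaning towards world -x. The free slot is the middle one, at top (180,198), between the two filled slots. The neck and head are at top (232,204).

```bash
cat > h.py <<'E'
import numpy as np,cv2
from rig import arm
def cast(n,px,z):
    c=arm.get_calibration(n);K=c["intrinsics"];T=np.array(c["cam_to_world"])
    px=np.atleast_2d(np.asarray(px,float))
    d=(T[:3,:3]@np.linalg.solve(K,np.c_[px,np.ones(len(px))].T)).T
    return T[:3,3]+d*((z-T[2,3])/d[:,2])[:,None]
def proj(n,P):
    c=arm.get_calibration(n);K=c["intrinsics"];T=np.linalg.inv(c["cam_to_world"])
    p=(T[:3,:3]@np.atleast_2d(P).T).T+T[:3,3]; p=(K@p.T).T
    return p[:,:2]/p[:,2:]
E
python3 - <<'E'
from h import *
from scipy.optimize import least_squares
tc=lambda l:np.array(l)/4+[140,150]-.375
sc=lambda l:np.array(l)/4+[165,140]-.375
np.set_printoptions(precision=4,suppress=True)
b=cast("top",tc([[65,80],[360,118],[330,330],[25,290]]),.015)
print("base",b,b.mean(0),[np.linalg.norm(b[i]-b[(i+1)%4]) for i in range(4)])
b=cast("side",sc([[42,476],[208,597],[398,393]]),.015);print("base side",b,"ctr",(b[0]+b[2])/2)
for n,p0 in(("top",(148,163,216,232)),("side",(180,205,252,275))):
    im=cv2.imread(f"pics/{n}0.png");hsv=cv2.cvtColor(im,cv2.COLOR_BGR2HSV)
    m=((hsv[...,1]<45)&(hsv[...,2]>(150 if n=="top" else 110))).astype(np.uint8)
    mm=np.zeros_like(m);mm[p0[1]:p0[3],p0[0]:p0[2]]=m[p0[1]:p0[3],p0[0]:p0[2]]
    mm=cv2.morphologyEx(mm,cv2.MORPH_CLOSE,np.ones((9,9)))
    c=max(cv2.findContours(mm,cv2.RETR_EXTERNAL,cv2.CHAIN_APPROX_NONE)[0],key=cv2.contourArea)
    P=cast(n,cv2.convexHull(c)[:,0] if 0 else c[:,0],.06)[:,:2]
    r=least_squares(lambda q:np.hypot(*(P-q[:2]).T)-.085,P.mean(0),loss="soft_l1",f_scale=.001)
    e=np.hypot(*(P-r.x).T)-.085
    print(n,"disc",r.x,"med|e|",np.median(abs(e)),len(P))
t=cast("top",tc([[603,138],[740,112]]),.0936);print("plate lowertop",t,np.linalg.norm(t[1]-t[0]))
t=cast("top",tc([[600,124],[737,97]]),.0976);print("plate uppertop",t)
s=cast("side",sc([[415,13],[385,95]]),.0956);print("plate side",s,np.linalg.norm(s[1]-s[0]))
h=cast("top",tc([[396,198],[396,242]]),.048);print("head",h)
im=cv2.imread("pics/top0.png")
print("neckcols",[im[196:212,x].mean(-1).astype(int).tolist() for x in(229,233,238)])
E
```

```text
base [[0.5991 0.2527 0.015 ]
 [0.5726 0.0477 0.015 ]
 [0.4254 0.0664 0.015 ]
 [0.4525 0.2731 0.015 ]] [0.5124 0.16   0.015 ] [np.float64(0.20665339794749352), np.float64(0.1483917328570153), np.float64(0.20843401895258257), np.float64(0.148076567923417)]
base side [[0.5984 0.2555 0.015 ]
 [0.4499 0.2779 0.015 ]
 [0.4225 0.0735 0.015 ]] ctr [0.5104 0.1645 0.015 ]
top disc [0.5134 0.1687] med|e| 0.0037228783560370043 235
side disc [0.5144 0.1722] med|e| 0.0031732053824234108 177
plate lowertop [[ 0.5414 -0.1127  0.0936]
 [ 0.5589 -0.2019  0.0936]] 0.09089760330288937
plate uppertop [[ 0.5498 -0.1105  0.0976]
 [ 0.5679 -0.1996  0.0976]]
plate side [[ 0.5615 -0.2027  0.0956]
 [ 0.5372 -0.111   0.0956]] 0.09488485187380168
head [[0.5102 0.0216 0.048 ]
 [0.4805 0.0214 0.048 ]]
neckcols [[134, 136, 132, 124, 112, 105, 120, 128, 111, 96, 107, 129, 138, 140, 141, 138], [132, 133, 130, 124, 113, 105, 111, 123, 120, 111, 85, 109, 140, 140, 139, 139], [140, 148, 134, 99, 65, 72, 72, 82, 75, 71, 65, 64, 62, 57, 61, 76]]
```

```bash
python3 - <<'E'
from h import *
np.set_printoptions(precision=4,suppress=True,linewidth=200)
g=cv2.imread("pics/top0.png").astype(float).mean(-1)
print(g[180:212:4,168:194].astype(int))
print(g[168:186:1,284:328:3].astype(int))
# slot: dark band centroid per row
pts=[]
for r in range(183,209):
    seg=g[r,172:190]; w=np.clip(95-seg,0,None)
    k=np.argmin(np.convolve(seg,np.ones(4)/4,'valid'))
    sl=slice(max(0,k-2),k+6); 
    pts.append([172+np.average(np.arange(18)[sl],weights=w[sl]+1e-6),r])
pts=np.array(pts);P=cast("top",pts,.088);f=np.polyfit(P[:,0],P[:,1],1);print("slot y=a x+b",f,"yaw",np.degrees(np.arctan(f[0])),"y at .512",np.polyval(f,.512),np.std(P[:,1]-np.polyval(f,P[:,0])))
# plate top strip (bright)
lo=[];hi=[]
for c in range(293,323):
    col=g[170:188,c]; k=np.argmax(col); lo.append([c,170+np.average(np.arange(18)[max(0,k-2):k+3],weights=np.clip(col[max(0,k-2):k+3]-130,1e-6,None))])
P=cast("top",lo,.0956);f=np.polyfit(P[:,1],P[:,0],1);print("plate x=a y+b",f,"ang",np.degrees(np.arctan(f[0])),"x at -.156",np.polyval(f,-.156))
E
```

```text
[[152  93  85 103 216 216 212 212 213 196 186 184  93  88  87  65  58 101 174 126  81 162 220 218 216 218]
 [ 93  85 103 104 218 218 216 215 218 171 180 110  90  97  71  67  75 177 185  91  84 224 223 220 221 220]
 [ 86  90 105 212 212 211 216 215 178 170 151  90  99  72  75  69 188 185  94  83 104 221 218 217 218 216]
 [ 87 112 216 214 213 212 215 206 168 179  99  87  88  73  68 129 182 116  81  95 219 218 216 215 215 230]
 [102 213 211 210 207 210 222 168 181 101  88  92  75  66  77 175 165  89  84 223 220 216 215 215 222 231]
 [164 208 205 208 204 225 173 171 130  86  99  80  74  68 167 180  95  84 107 218 217 217 215 212 232 155]
 [208 207 206 207 223 202 167 176  96  91  88  76  70 127 178 107  86 104 218 216 213 214 214 231 204 215]
 [212 218 221 220 208 179 176  96  89  99  74  71  99 168 151  91  92 109 213 209 216 217 225 229 166 238]]
[[171 154 158 153 156 153 138 152 155 137 149 123 114 117 127]
 [169 160 151 145 141 163 145 167 159 145 115 148  92 116 130]
 [167 158 138 140 153 163 159 155 137 155 144 192  98 122 133]
 [157 142 153 143 163 147 145 129 148 189 189 190 158 
[... 383 characters left out ...]
38]
 [133 141 186 185 188 187 186 173 213 219 206 219 181 183 137]
 [140 137 188 185 188 184 203 183 225 212 197 194 115 125 141]
 [104 124 194 185 190 211 214 208 219 180 144 112 111 129 142]
 [100 162 172 209 205 223 211 194 193 114 111 115 115 130 140]
 [108 166 126 221 214 218 176 145 110 114 115 113 112 140 142]
 [113 162 116 210 194 191  98 109 115 114 114 110 113 173 140]
 [110 142 110 179 142 109 109 113 112 113 113 114 111 189 130]
 [111 106 108 108 110 115 113 114 111 115 111 109 106 178 126]]
slot y=a x+b [-0.1374  0.2399] yaw -7.825098374697993 y at .512 0.16952938299916656 0.0003400412899473378
plate x=a y+b [-0.2224  0.5194] ang -12.539672038398765 x at -.156 0.5541143113897904
```

```bash
cat >> h.py <<'E'
def rot(y,z): y=np.array(y,float);z=np.array(z,float);return np.c_[np.cross(y,z),y,z]
D=np.radians
a=D(12.5); ex=np.array([np.cos(a),np.sin(a),0]); EZ=np.array([0,0,1.])
pz=-.5*ex+np.cos(D(30))*EZ; px=np.cos(D(30))*ex+.5*EZ
T=np.array([.5525,-.1565,.0956])     # plate top centre in holder
O=np.array([.513,.1715,0]); b=D(-7.7)
sx=np.array([np.cos(b),np.sin(b),0]); sy=np.array([-np.sin(b),np.cos(b),0])
GD=arm.grip_depth; below=.014          # grasp point below plate top
Pg=T-pz*(below+GD)
E
python3 - <<'E'
from h import *
np.set_printoptions(precision=4,suppress=True,linewidth=200)
g=cv2.imread("pics/top0.png").astype(float).mean(-1)
pts=[]
for r in range(183,209):
    seg=g[r];k=int(round(182.3-(r-180)*2.75/16))
    L=next(c for c in range(k,165,-1) if seg[c]>135);R=next(c for c in range(k,200) if seg[c]>135)
    l=L+(seg[L]-135)/(seg[L]-seg[L+1]);rr=R-(seg[R]-135)/(seg[R]-seg[R-1]);pts.append([(l+rr)/2,r,rr-l])
pts=np.array(pts);P=cast("top",pts[:,:2],.088);f=np.polyfit(P[:,0],P[:,1],1)
print("slot yaw",np.degrees(np.arctan(f[0])),"y at .513",np.polyval(f,.513),"width px",pts[:,2].mean())
for s in(1,-1):
  for s2 in (1,-1):
    A=rot(s*px,-pz);B=rot(s2*sy,-EZ);C=rot(s2*sx,-EZ)
    S=[arm.solve_ik(Pg,A),arm.solve_ik(Pg+pz*.12,A),arm.solve_ik(O+EZ*.22,B),arm.solve_ik(O+EZ*.0992,B),arm.solve_ik(O-.129*sy+EZ*.03,C),arm.solve_ik(O-.129*sy+EZ*.03,rot(-s2*sx,-EZ))]
    print(s,s2);[print("  ",None if q is None else np.array(q)) for q in S]
E
```

```text
slot yaw -7.668334071160416 y at .513 0.17168176400650687 width px 5.770495125075775
1 1
   [ -33.5266   32.761   113.8614   62.5967   23.9107 -102.3549]
   [-39.828   18.2412 114.3307  42.5565  35.815  -84.9503]
   [ 12.1592  21.1575  88.5301  -0.      70.3124 -70.1408]
   [ 12.1592  29.8664  96.359   -0.      53.7746 -70.1408]
   [ -1.8449  33.998  105.4479  -0.      40.554    5.8551]
   [  -1.8449   33.998   105.4479   -0.       40.554  -174.1449]
1 -1
   [ -33.5266   32.761   113.8614   62.5967   23.9107 -102.3549]
   [-39.828   18.2412 114.3307  42.5565  35.815  -84.9503]
   [ 12.1592  21.1575  88.5301  -0.      70.3124 109.8592]
   [ 12.1592  29.8664  96.359   -0.      53.7746 109.8592]
   [  -1.8449   33.998   105.4479   -0.       40.554  -174.1449]
   [ -1.8449  33.998  105.4479  -0.      40.554    5.8551]
-1 1
   [-33.5266  32.761  113.8614  62.5967  23.9107  77.6451]
   [-39.828   18.2412 114.3307  42.5565  35.815   95.0497]
   [ 12.1592  21.1575  88.5301  -0.      70.3124 -70.1408]
   [ 12.1592  29.8664  96.359   -0.      53.7746 -70.1408]
   [ -1.8449  33.998  105.4479  -0.      40.554    5.8551]
   [  -1.8449   33.998   105.4479   -0.       40.554  -174.1449]
-1 -1
   [-33.5266  32.761  113.8614  62.5967  23.9107  77.6451]
   [-39.828   18.2412 114.3307  42.5565  35.815   95.0497]
   [ 12.1592  21.1575  88.5301  -0.      70.3124 109.8592]
   [ 12.1592  29.8664  96.359   -0.      53.7746 109.8592]
   [  -1.8449   33.998   105.4479   -0.       40.554  -174.1449]
   [ -1.8449  33.998  105.4479  -0.      40.554    5.8551]
```

```bash
python3 - <<'E'
from h import *
np.set_printoptions(precision=3,suppress=True)
A=rot(px,-pz)
arm.move_to(Pg+pz*.12,A); arm.grip(.04)
arm.move_l(Pg+pz*.03,A,feed=.15); arm.move_l(Pg,A,feed=.06)
print(arm.current_t(),np.array(arm.current_force()),arm.current_width())
arm.grip(.016); print(np.array(arm.current_force()),arm.current_width())
arm.grip(0); print(arm.current_t(),np.array(arm.current_force()),arm.current_width(),arm.current_grasp_force())
cv2.imwrite("pics/s1.png",arm.snapshot("side")[:,:,::-1])
E
```

```text
4.2667 [ 1.107 -0.262  0.518] 0.03988823000751191
[0.309 1.024 0.779] 0.015940401417267592
5.1333 [5.829 2.383 1.591] 0.00740140942106065 29.986977875232697
```

```bash
python3 - <<'E'
from h import *
np.set_printoptions(precision=4,suppress=True)
A=rot(px,-pz);B=rot(sy,-EZ)
arm.move_l(Pg+pz*.05,A,feed=.08); arm.move_l(Pg+pz*.14,A,feed=.2)
print(np.array(arm.current_force()),arm.current_width())
arm.move_to(O+EZ*.25,B); arm.move_l(O+EZ*.178,B,feed=.15); arm.sleep(.2)
print(arm.current_t(),np.array(arm.current_force()),arm.current_width(),np.array(arm.current_ee_pos()))
for n,(x0,y0,x1,y1) in(("top",(135,150,255,240)),("side",(165,180,285,280))):
    im=arm.snapshot(n)[:,:,::-1];cv2.imwrite(f"pics/{n}2.png",im)
    cv2.imwrite(f"pics/{n}2c.png",cv2.resize(im[y0:y1,x0:x1],None,fx=6,fy=6,interpolation=cv2.INTER_CUBIC))
# expected bottom/top plate corners & slot outlines
P=lambda u,z:O+sx*u+EZ*z
for n in("top","side"): print(n,"plate bottom ends",proj(n,[P(-.045,.178-.0372+0.0),P(.045,.1408)]),"slot ends",proj(n,[P(-.048,.088),P(.048,.088)]))
E
```

```text
[-1.1742 -0.1104 -1.9432] 0.008015724182947936
8.7667 [-0.8266  0.2205 -1.4795] 0.007536987810204072 [0.5136 0.1715 0.1789]
top plate bottom ends [[173.0432 209.1487]
 [179.2998 173.3207]] slot ends [[176.6207 213.5242]
 [182.9019 177.1267]]
side plate bottom ends [[229.2352 229.4811]
 [202.5068 212.7011]] slot ends [[230.8459 242.467 ]
 [203.198  224.7323]]
```

View pics/side2c.png

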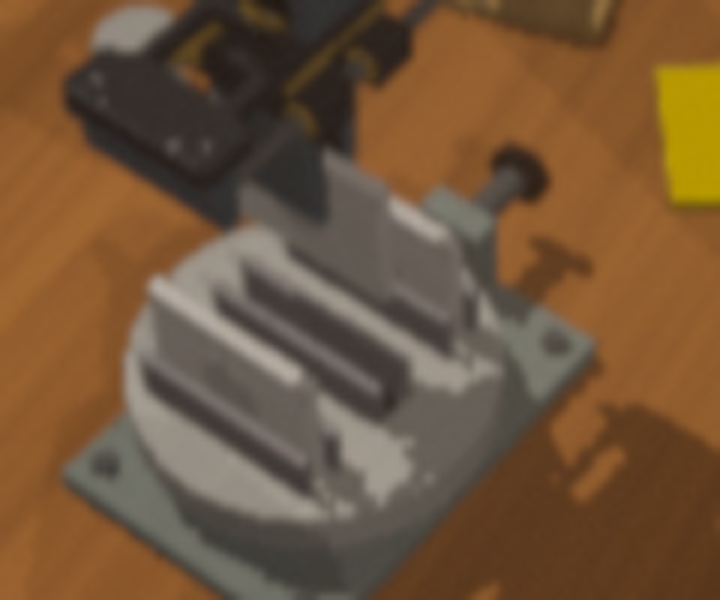

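View pics/top2c.png

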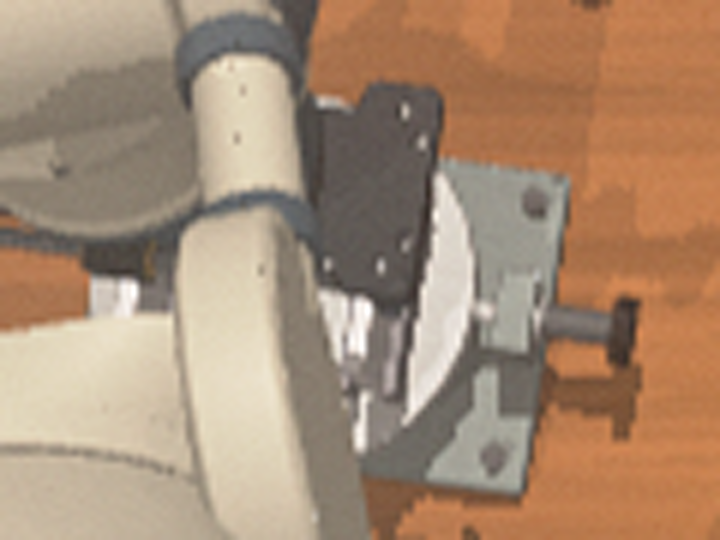

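The side view shows the held plate's lower -x corner at about (230,230), against (229.2,229.5) predicted. The slot end is at about (230.5,242.5), as predicted. They agree to about 1 mm, so I'll insert the plate with force monitoring.

```bash
python3 - <<'E'
from h import *
np.set_printoptions(precision=2,suppress=True)
B=rot(sy,-EZ)
arm.move_l(O+EZ*.131,B,feed=.12); arm.sleep(.1)
f0=np.array(arm.current_force());print(f0,np.array(arm.current_torque()))
z=.131
while z>.094:
    z-=.003 if z>.1035 else .001
    arm.move_l(O+EZ*z,B,feed=.04)
    f=np.array(arm.current_force())-f0;print(round(z,4),np.round(arm.current_ee_pos(),4),f)
    if f[2]>8 or np.hypot(*f[:2])>15: break
print(arm.current_t(),arm.current_width())
E
```

```text
[-0.68  0.2  -1.64] [ 0.1  -0.16 -0.02]
0.128 [0.51 0.17 0.13] [1.02 0.05 0.08]
0.125 [0.51 0.17 0.12] [-0.25 -0.47  0.87]
0.122 [0.51 0.17 0.12] [-0.2  -0.43  1.76]
0.119 [0.51 0.17 0.12] [1.01 0.46 0.61]
0.116 [0.51 0.17 0.12] [0.46 0.88 1.24]
0.113 [0.51 0.17 0.11] [ 1.13 -0.25  1.08]
0.11 [0.51 0.17 0.11] [ 1.46 -0.07  1.04]
0.107 [0.51 0.17 0.11] [0.5  0.16 0.42]
0.104 [0.51 0.17 0.1 ] [0.58 0.26 1.13]
0.101 [0.51 0.17 0.1 ] [ 1.34 -0.54 -0.08]
0.1 [0.51 0.17 0.1 ] [ 0.58 -0.12  0.62]
0.099 [0.51 0.17 0.1 ] [-2.38  1.06  9.67]
12.5083 0.007844285694704972
```

```bash
python3 - <<'E'
from h import *
np.set_printoptions(precision=4,suppress=True)
B=rot(sy,-EZ);C=rot(sx,-EZ);G=O-.129*sy
arm.grip(.02);arm.sleep(.2);print(arm.current_force())
p=np.array(arm.current_ee_pos());arm.move_l([O[0],O[1],.13],B,feed=.06);arm.move_l([O[0],O[1],.22],B,feed=.2)
arm.move_to(G+EZ*.16,C);arm.grip(.065)
im=arm.snapshot("side")[:,:,::-1];cv2.imwrite("pics/side3.png",im)
cv2.imwrite("pics/side3c.png",cv2.resize(im[180:280,165:285],None,fx=6,fy=6,interpolation=cv2.INTER_CUBIC))
for n in("top","side"):print(n,"neck ends/head",proj(n,[O-.112*sy+EZ*.048,O-.146*sy+EZ*.048,O-.156*sy+EZ*.048]))
im=cv2.imread("pics/top2.png").astype(float).mean(-1)
print(im[198:214,222:246].astype(int))
print(arm.current_t())
E
```

```text
[ 0.2176 -0.2793  0.1047]
top neck ends/head [[223.9474 203.619 ]
 [236.6077 205.3252]
 [240.3324 205.8272]]
side neck ends/head [[243.2388 216.9789]
 [250.5736 209.6987]
 [252.694  207.5942]]
[[168 175 107 115 145  85 123 128 126 127 127 125 129 128 139 140 132 128
  138 139 140 139 140 134]
 [170 175  91 135 139  81 117 120 120 120 117 117 122 129 130 123  96  90
  106 115 130 127 131 123]
 [165 167  94 154 118  85 107 114 111 112 113 112 127 128 130  95  61  55
   54  78 127 125 128 124]
 [167 158 156 151 107 103 102  95 101 105 105 107 115 118 122  80  67  60
   56  95 130 130 131 129]
 [166 143 204 149 119 118 116 117 115 113 109 107 104 106 103  77  79  72
   61 107 134 129 133 129]
 [171 114 192 125 113 115 117 123 122 120 119 119 114 117 109  71  73  74
   55 106 136 136 134 131]
 [173 109 163  94 101 109 106 107 108 112 111 117 115 121 105  70  68  71
   51 125 137 140 136 136]
 [175  95 133  84  86  89  89  92  98  96  99 100 103 106  88  70  69  65
   56 139 140 136 137 135]
 [170  95 107  89  75  88  93 103  92  90  89  84  86  91  73  61  67  67
   62 136 136 136 137 136]
 [172  90  91  92  96 114 115 125 120 111 113 103 108  99  70  59  61  60
   71 131 138 130 129 132]
 [141  88  87  87 112 122 127 133 130 133 131 133 134 129  76  63  56  57
   98 134 133 131 134 136]
 [ 85  86  89  85 125 124 133 134 136 134 136 136 136 139  73  53  58  51
  114 139 134 137 136 135]
 [ 91  82  98  84 110 124 134 136 136 135 137 139 133 136  93  71  57  56
  102 116 136 137 137 133]
 [100  98 105  87  77 107 134 134 134 134 129 136 134 136 126  91  78  79
   90  88 129 136 133 132]
 [106 103  99  80  77  77 117 119 121 117 115 115 115 117 121  94  88  93
   90  89 133 131 132 131]
 [102 103  97  79  81  75  90  84  84  87  83  88  87  88  87  86  90  88
   90  88 132 131 130 127]]
16.5083
```

View pics/side3c.png

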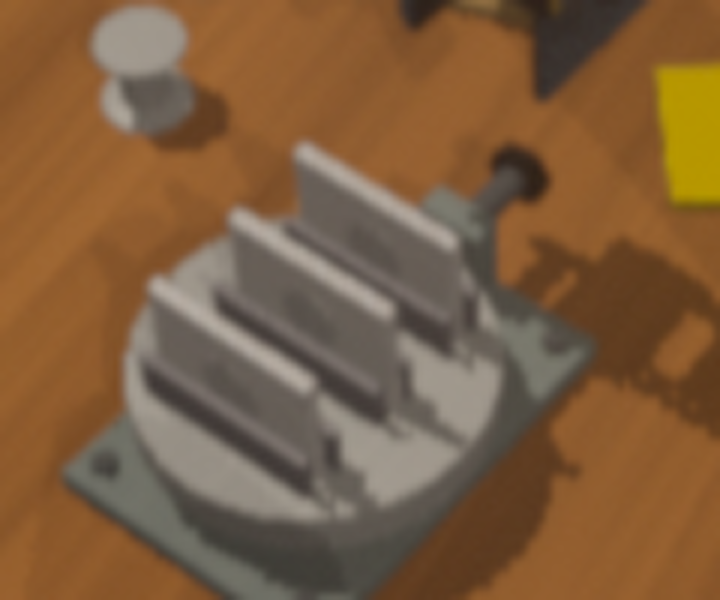

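The plate stands home in the middle slot, level with its neighbours: its top edge runs crop (232,213)-(393,312). The plunger head edges in the top image, about 236.4 and 240.5, match the prediction. I'll grip the neck now.

```bash
python3 - <<'E'
from h import *
np.set_printoptions(precision=4,suppress=True)
C=rot(sx,-EZ);G=O-.129*sy
arm.move_l(G+EZ*.08,C,feed=.15);arm.move_l(G+EZ*(.048-GD),C,feed=.08);arm.sleep(.1)
print(np.array(arm.current_force()),np.array(arm.current_ee_pos()),G)
for w in(.03,.02,0):
    arm.grip(w);f=np.array(arm.current_force());print(w,arm.current_width(),arm.current_grasp_force(),f,"along sy",f@sy,f@sx)
print(arm.current_t())
E
```

```text
[-0.4761 -0.1758 -0.0788] [0.4961 0.0437 0.0297] [0.4957 0.0437 0.    ]
0.03 0.03029359746254449 1.595640666782856 [ 2.6389 -0.2317 -0.1753] along sy 0.12393051244191047 2.646202828690496
0.02 0.020360562181905708 5.788250297773629 [6.4459 3.2018 0.8226] along sy 4.036629389010155 5.958756920646064
0 0.01601311411169192 34.5748965855455 [14.6129  0.6319 -7.5553] along sy 2.5841238744452544 14.39642875394757
19.4083
```

```bash
python3 - <<'E'
from h import *
np.set_printoptions(precision=4,suppress=True)
C=rot(sx,-EZ);G=O-.129*sy+EZ*(.048-GD)+sx*.0007
d=0
while d<.026:
    d+=.002 if d<.0155 else .0007
    arm.move_l(G-sy*d,C,feed=.03);arm.sleep(.05)
    f=np.array(arm.current_force());e=np.array(arm.current_ee_pos())-G
    print(round(d,4),"trav",round(-e@sy,4),"F sy",round(f@sy,2),"sx",round(f@sx,2),"z",round(f[2],2),"w",round(arm.current_width(),4))
    if f@sy>26: break
print(arm.current_t())
im=arm.snapshot("side")[:,:,::-1];cv2.imwrite("pics/side4.png",im)
im2=arm.snapshot("top")[:,:,::-1];cv2.imwrite("pics/top4.png",im2)
cv2.imwrite("pics/c4.png",np.hstack([cv2.resize(im[170:270,185:285],None,fx=4,fy=4,interpolation=cv2.INTER_CUBIC),cv2.resize(im2[155:255,170:270],None,fx=4,fy=4,interpolation=cv2.INTER_CUBIC)]))
E
```

```text
0.002 trav 0.0014 F sy 8.3 sx 10.96 z -4.07 w 0.0151
0.004 trav 0.0033 F sy 8.4 sx 11.38 z -4.26 w 0.0152
0.006 trav 0.0052 F sy 10.05 sx 11.2 z -4.79 w 0.0157
0.008 trav 0.0072 F sy 9.13 sx 11.27 z -4.35 w 0.0155
0.01 trav 0.0092 F sy 10.55 sx 11.38 z -5.19 w 0.0154
0.012 trav 0.0111 F sy 11.1 sx 11.6 z -5.07 w 0.0154
0.014 trav 0.0131 F sy 11.16 sx 11.53 z -2.66 w 0.0154
0.016 trav 0.015 F sy 12.36 sx 11.32 z -4.03 w 0.0151
0.0167 trav 0.0157 F sy 13.37 sx 11.69 z -3.58 w 0.015
0.0174 trav 0.0164 F sy 13.73 sx 10.87 z -4.77 w 0.0152
0.0181 trav 0.0167 F sy 18.68 sx 11.41 z -4.11 w 0.0152
0.0188 trav 0.0167 F sy 27.62 sx 11.63 z -4.4 w 0.0153
23.0083
```

View pics/c4.png

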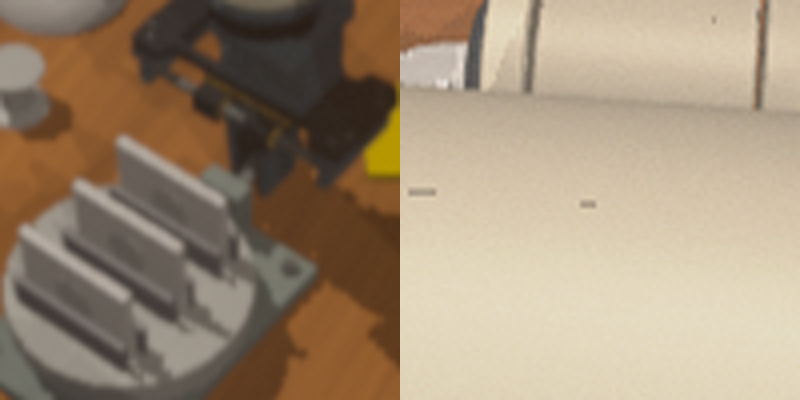

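The pull force rose from about 8 N to 13.7 N, then climbed steeply with no further travel, so the plunger is on its stop. The side view shows all three plates standing and the gripper on the plunger. I'll check that the hold is steady, then hand in.

```bash
python3 - <<'E'
from h import *
for _ in range(2):
    arm.sleep(.5);print(np.round(arm.current_ee_pos(),4),np.array(arm.current_force())@sy,arm.current_width())
print(arm.sign_off())
E
```

```text
[0.4968 0.0266 0.0297] 27.64908296606864 0.015591500496872863
[0.4967 0.0266 0.0296] 27.816389889611326 0.015472010602894139
the job is handed in; nothing more can be done
None
```

The plate stands fully home in the middle (free) slot and has been released, the gripper is holding the index plunger back against its stop with a steady pull of about 28 N, and the job was handed in at about 24 s.

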